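# Cock and fire the loaded spring marker

## Task

One of the two spring markers on the bench has an aluminium housing sitting in its nest; the other nest is empty. Mark the housing: draw that marker's striker back by its upright handle until the sear catches, let go so that the sear alone holds it, then press the trip pad beside it to fire it. Leave the housing in its nest and do not draw the empty marker's striker.

Things in the scene. Friction and masses are not known exactly. Their poses are not given: they have to be found in the camera images.
- marker: Fixed spring marker, the one of two alike with a housing in its nest. Grey base plate 335 x 120 x 12 mm (x -185 to 150); origin on its underside below the striker's axis. In its frame, mm: striker rod along x at z 45, tip to +x; spring barrel x -180 to -115, front guide x 45 to 65, nest x 80 to 120, anvil x 120 to 146, top z 58. Beside handle and pad all is below z 65.
- handle (a point): Top centre of the loaded marker's striker handle: upright black round bar 20 mm thick, free for 65 mm below this point, which is 125 mm above the bench. With the striker forward it lies at x -35, y 0 mm in the marker's frame; draw it straight along the marker's -x, away from the nest.
- trip_pad (a point): Top centre of the loaded marker's trip pad: steel disc 28 mm across, at x +30, y +42 mm in the marker's frame, 62 mm above the bench. Press straight down against a spring of 2.5 to 5 N: it fires the drawn striker when 5 to 6 mm down, stops at 9 mm, and springs back.
- striker (a joint): Loaded marker's striker, m: about 0 forward against the housing, grows as drawn; end stop 0.058. Spring 4 N at 0, 11 N at 0.035, 15.6 N at the stop, a few N more while the lug rides over the sear (0.008 to 0.035). The sear snaps up at 0.035: draw to 0.041 to 0.055 and let go, and it stays at about 0.035 until the pad is pressed.
- housing: Cast aluminium housing, 39 x 44 mm and 34 mm high with a round boss 26 mm across on top (46 mm in all), 0.12 kg, loose, lying in the loaded marker's nest. Origin: centre of its underside, at x +100, y 0, z +20 mm in the marker's frame; z up.
- spare_striker (a joint): Position of the striker of the other, identical marker, whose nest is empty, in m: about -0.004 forward, growing as it is drawn. To be left alone.
Mind the look-alikes: they are no part of the job. There is more than one size of the housing; the job needs the middle-sized.

How it is judged:
By the outcome, as a careful person would: the job done as asked, in the order asked, and still so for the second after the job is handed in, with the robot touching nothing.
It also fails if it takes over 34 s, if anything falls off the work surface, if the arm or the gripper's body presses on something with over 40 N, if the wrist force passes 120 N, or if a joint passes its speed limit or range.

## Robot

A 6-joint arm with a two-finger parallel gripper is mounted at the origin on the work surface. World frame = base frame: x ahead of the robot, y to its left, z up, the work surface at z = 0. Lengths are in m, angles in rad, forces in N, time in s.
With the tool pointing down it reaches from about 0.35 to 0.925 m from the base axis. Payload 6.4 kg.
Tool frame: the origin (TCP) lies at the centre of the arm's flange, where the gripper is bolted on; the fingertips stand 199 mm ahead of it and the grasp point (between the pads) lies 180 mm ahead of it; z points along the fingers, y is the line along which they close (so a half turn about z gives the same grasp; the last joint's range is limited). The gripper opens to 94 mm and grips with 3 to 60 N. Pads are 16 mm wide; open, the fingers measure 119 mm over their backs; the gripper's body (75 mm by 177 mm) begins 78 mm behind the grasp point.
Start: joints at [0.984, 0.245, 1.558, -0, 1.339, -0.174], TCP at [0.261, 0.595, 0.405] pointing down, gripper open.
Joint ranges: [-3.13, 3.13], [-1.02, 2.26], [0.13, 2.54], [-0.95, 4.09], [0.21, 2.88], [-2.74, 2.74]. Speed limits (rad/s): [2.57, 2.57, 3.14, 3.14, 3.14, 3.14].

## Interface

Orientations are given as a unit quaternion [w, x, y, z].
In Python, from rig import env, solver, telemetry, imaging gives the robot as it stands. The module is installed in compiled form; this text tells all that it offers. Calls block until the motion is done:
- env.goto(position, orientation): joint-space move of the TCP to a pose.
- env.line_to(position, attitude=None, speed=0.15, guard=None): straight line of the TCP; attitude=None keeps the orientation; speed is the mean speed in m/s. With guard (N) it stops when the force on the tool has changed by that much, and returns True; else False.
- env.move_j(angles): joint-space move.
- env.ungrasp() and env.grab(grip_force=None): open the fingers fully, or close them until they stop; grip_force is the grip in N (None keeps the last).
- env.wait(seconds).
- solver.inverse_kinematics(position, orientation): joint angles nearest the present ones, or None.
- telemetry.read_state(): the state.
- imaging.get_image(name): name is "side" or "top" or "wrist"; returns a dict with "img" (400x640x3 uint8, blue, green, red), "fx", "fy", "cx", "cy" (pixels), "world_to_cam" (4x4, takes a point from world to camera coordinates). Camera axes: x right, y up, looking along -z (the intrinsics and any distortion apply to the point x, -y, -z); pixel columns grow to the right and rows downward; lengths in m; the calibration is good to about 2 mm. A picture is of the moment at which its call begins. There is no depth.
A pose or a line that the arm cannot do raises env.PlanningError and nothing moves.
- env.hand_in(): hands the job in; it is judged then, once.
The state is a dict: "time": time; "joint_pos": joint angles; "qvel": joint speeds; "tau": joint torques, N m; "ee_pos": TCP position; "orientation": TCP orientation; "contact_force": force on the tool from outside, world axes, zero at the start; "moment": the same for the moment, N m; "opening": opening from 0.0 (shut) to 1.0 (fully open); "grasp_force": force on a finger pad.
Only numpy, scipy, OpenCV 4.12 (cv2) and the standard library are available. Lean on these libraries where they do the work, as an engineer would, in place of code of your own. Each camera call takes 0.05 s, during which the arm holds its last target. There are 200 camera calls.

## Working session

There is one attempt and no reset: what is moved stays moved. The work goes in short steps, each a Python script; the robot and the scene stay as the last script left them, time stands still between calls to the robot, and variables do not carry over. Pictures are saved under pics/ and viewed, at most 10 in all, crops included, and the job is handed in when it is done.

```bash
mkdir -p pics; python3 - <<'E'
from rig import env, solver, telemetry, imaging
import cv2,numpy as np,pickle
d={}
for n in ("top","side"):
    r=imaging.get_image(n); d[n]=r; cv2.imwrite(f"pics/{n}0.png",r["img"])
    print(n,{k:(np.round(v,3).tolist() if k!="img" else 0) for k,v in r.items()})
pickle.dump(d,open("d0.pkl","wb"))
print(telemetry.read_state()["time"])
E
```

```text
top {'img': 0, 'fx': 500.871, 'fy': 500.871, 'cx': 320.49, 'cy': 199.844, 'world_to_cam': [[0.001, -1.0, -0.027, -0.017], [0.991, -0.003, 0.133, -0.617], [-0.133, -0.027, 0.991, -0.98], [0.0, 0.0, 0.0, 1.0]]}
side {'img': 0, 'fx': 383.684, 'fy': 383.684, 'cx': 317.441, 'cy': 200.882, 'world_to_cam': [[0.893, -0.45, 0.021, -0.558], [0.264, 0.562, 0.784, -0.24], [-0.365, -0.694, 0.62, -0.79], [0.0, 0.0, 0.0, 1.0]]}
0.1
```

View pics/top0.png

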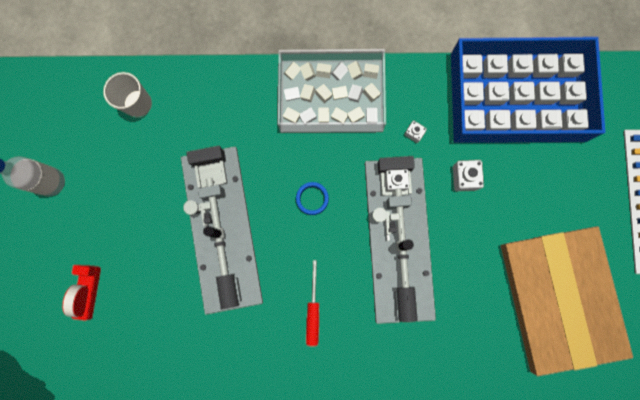

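View pics/side0.png

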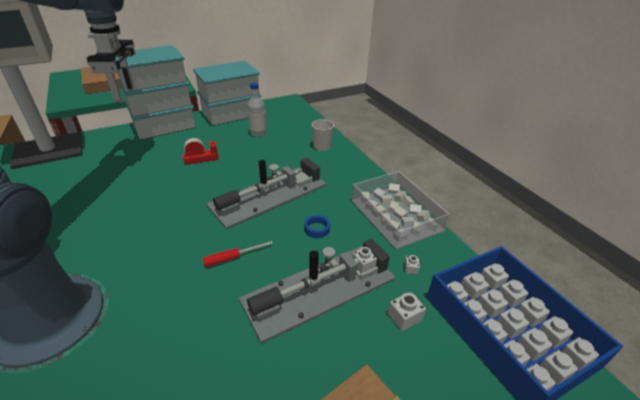

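The loaded marker is the right-hand one in top (plate centre about (400,240), housing (398,178), handle (405,245), pad (380,215)). Candidates that could be mistaken for it:
- Empty marker: top (220,230), handle (212,232), pad (191,207). 
- Loose housings: large (469,175), small (416,131), plus those in the tray.

I'll check this choice in a close crop.

```bash
cat > h.py <<'E'
import numpy as np,cv2,pickle
def ray(r,u,v):
    T=r["world_to_cam"]; R=T[:3,:3]; c=-R.T@T[:3,3]
    d=R.T@np.array([(u-r["cx"])/r["fx"],-(v-r["cy"])/r["fy"],-1.]); return c,d
def onplane(r,u,v,z):
    c,d=ray(r,u,v); return c+d*(z-c[2])/d[2]
def proj(r,p):
    T=np.array(r["world_to_cam"]); q=T[:3,:3]@p+T[:3,3]
    return np.array([r["cx"]-r["fx"]*q[0]/q[2], r["cy"]+r["fy"]*q[1]/q[2]])
E
python3 - <<'E'
from h import *
d=pickle.load(open("d0.pkl","rb")); r=d["top"]; im=r["img"]
b,g,rr=[im[...,i].astype(int) for i in range(3)]
m=((g-rr<25)).astype(np.uint8); m[:150]=0;m[330:]=0;m[:,:355]=0;m[:,445:]=0
n,l,s,_=cv2.connectedComponentsWithStats(m); k=1+np.argmax(s[1:,4]); m=(l==k)
print(s[k])
def edge(side):
    P=[]
    for v in range(190,310):
        c=np.where(m[v])[0]; P.append(onplane(r,(c[0]-.5) if side==0 else c[-1]+.5,v,.012)[:2])
    vx,vy,x,y=cv2.fitLine(np.float32(P),cv2.DIST_HUBER,0,.01,.01).ravel(); s=np.sign(vx); return np.array([vx,vy])*s,np.array([x,y])
for i in (0,1):
    u,p=edge(i); print("edge",i,np.degrees(np.arctan2(u[1],u[0])),p)
# bottom edge row
P=[]
for c in list(range(380,394))+list(range(420,432)):
    v=np.where(m[:,c])[0]; P.append(onplane(r,c,v[-1]+.5,.012)[:2])
P=np.array(P); print("bottom",P.mean(0),np.polyfit(P[:,1],P[:,0],1))
a=cv2.resize(im[145:330,355:445],None,fx=3.2,fy=3.2,interpolation=cv2.INTER_CUBIC)
s=d["side"]["img"]; b2=cv2.resize(s[235:340,235:400],None,fx=3,fy=3,interpolation=cv2.INTER_CUBIC)
o=np.zeros((592,800,3),np.uint8); o[:a.shape[0],:a.shape[1]]=a; o[:b2.shape[0],300:300+b2.shape[1]]=b2
print(a.shape,b2.shape); cv2.imwrite("pics/crop.png",o)
E
```

```text
[ 365  157   70  166 9453]
edge 0 3.3797796 [ 0.5177256  -0.12044495]
edge 1 3.2329576 [ 0.5177079 -0.2400937]
bottom [ 0.37352998 -0.18696659] [-0.05767544  0.3627466 ]
(592, 288, 3) (315, 495, 3)
```

View pics/crop.png

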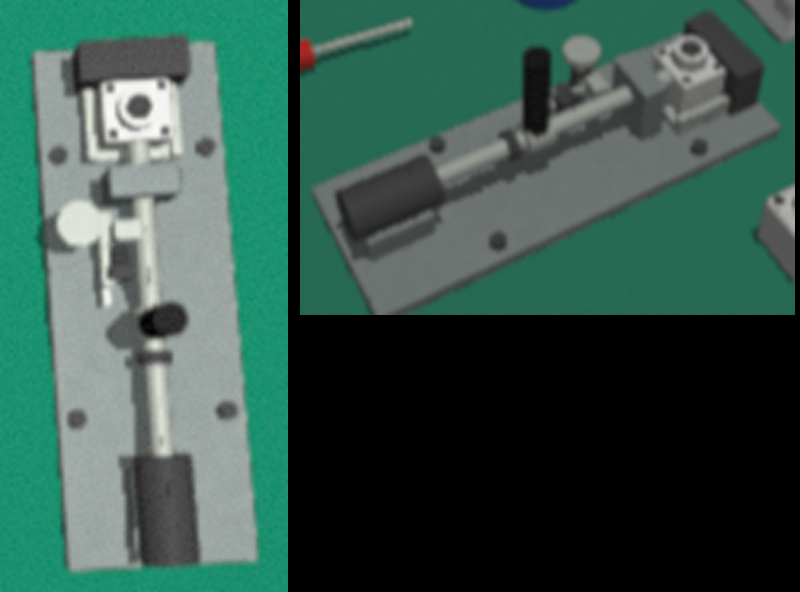

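The crop confirms the choice: a housing sits in this nest against the anvil. The handle top is at about (409.4,244.4) and the pad at (379.4,214.7) in top. Next I'll cross-check the plate frame against direct rays.

```bash
cat >> h.py <<'E'
from scipy.spatial.transform import Rotation as Ro
th=np.arctan(.0577); U=np.array([np.cos(th),np.sin(th),0]); N=np.array([-U[1],U[0],0]); O=np.array([.5583,-.1779,0])
def quat(sgn):
    y=sgn*U; z=np.array([0,0,-1.]); x=np.cross(y,z)
    q=Ro.from_matrix(np.c_[x,y,z]).as_quat(); return q[[3,0,1,2]]
E
python3 - <<'E'
from h import *
from rig import env, solver, telemetry
d=pickle.load(open("d0.pkl","rb")); r=d["top"]; s=d["side"]
hp=O-.035*U+[0,0,.125]; pp=O+.03*U+.042*N+[0,0,.062]
print("handle",hp,onplane(r,409.4,244.4,.125),"pad",pp,onplane(r,379.4,214.7,.062))
print("side proj handle,pad",proj(s,hp),proj(s,pp),"seen",(235+237/3,235+52/3),(235+281/3,235+49/3))
st=telemetry.read_state(); print(st["orientation"],st["opening"],st["contact_force"])
for g in (1,-1): print(g,quat(g),solver.inverse_kinematics(hp+[0,0,.1],quat(g)))
E
```

```text
handle [ 0.52335812 -0.17991615  0.125     ] [ 0.52250716 -0.18344751  0.125     ] pad [ 0.58583081 -0.13424162  0.062     ] [ 0.58399312 -0.13502758  0.062     ]
side proj handle,pad [314.12503245 252.49245838] [329.40238587 250.13638967] seen (314.0, 252.33333333333334) (328.6666666666667, 251.33333333333334)
[-2.91513280e-04  2.04927389e-01  9.78776807e-01 -8.01462458e-04] 1.001890073646323 [0.40589321 0.50035267 0.49884039]
1 [0.         0.68643857 0.7271878  0.        ] [-5.36008986e-01  2.59459874e-01  1.90581331e+00 -4.44089210e-16
  9.76319466e-01 -5.93645080e-01]
-1 [-0.          0.7271878  -0.68643857  0.        ] [-5.36008986e-01  2.59459874e-01  1.90581331e+00 -4.44089210e-16
  9.76319466e-01  2.54794757e+00]
```

```bash
python3 - <<'E'
from h import *
from rig import env, solver, telemetry, imaging
S=telemetry.read_state
hp=O-.035*U+np.array([0,0,0]); hp[1]-=.0012; hp-=.001*U
q=quat(1)
env.goto(hp+[0,0,.405],q); print(S()["time"])
hit=env.line_to(hp+[0,0,.105+.18],speed=.15,guard=12); s=S(); print(hit,s["time"],s["ee_pos"],s["contact_force"])
if not hit:
    env.grab(20); s=S(); print(s["time"],s["opening"],s["grasp_force"],s["contact_force"])
    r=imaging.get_image("side"); t=imaging.get_image("top")
    o=np.zeros((600,800,3),np.uint8)
    o[:330,:480]=cv2.resize(r["img"][230:340,230:390],None,fx=3,fy=3); o[330:600,:480]=cv2.resize(t["img"][150:285,310:550],None,fx=2,fy=2)
    cv2.imwrite("pics/grip.png",o)
E
```

```text
2.9833
False 3.9333 [ 0.52279705 -0.18135974  0.28602015] [-0.33397854  0.34169622 -0.66805458]
5.0583 0.20899457447441686 20.000480711460114 [ 3.08888404  0.06551465 -2.02055908]
```

View pics/grip.png

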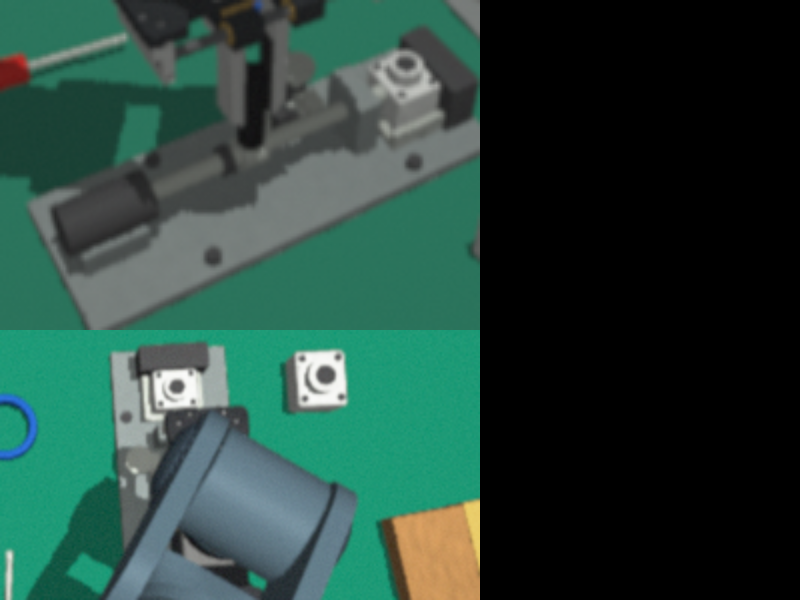

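The handle is held between the pads (side crop at (257,90)), with the opening at about 20 mm and the housing seated. Now I'll draw 48 mm and let go.

```bash
python3 - <<'E'
from h import *
from rig import env, solver, telemetry, imaging
S=telemetry.read_state
p0=np.array(S()["ee_pos"]); 
for k in (.030,.048):
    hit=env.line_to(p0-k*U,speed=.06,guard=40); s=S(); print(hit,s["time"],(np.array(s["ee_pos"])-p0)@U,s["contact_force"],s["opening"])
p=np.array(s["ee_pos"])
env.line_to(p0-.042*U,speed=.04); env.wait(.1); print(S()["contact_force"])
env.line_to(p0-.036*U,speed=.03); env.wait(.1); s=S(); print(s["time"],(np.array(s["ee_pos"])-p0)@U,s["contact_force"])
env.ungrasp(); s=S(); print(s["time"],s["contact_force"],s["opening"])
p=np.array(s["ee_pos"]); p[2]=.37; env.line_to(p,speed=.2)
r=imaging.get_image("side"); pickle.dump(r,open("d1.pkl","wb"))
cv2.imwrite("pics/drawn.png",cv2.resize(r["img"][230:340,230:390],None,fx=3,fy=3)); print(S()["time"])
E
```

```text
False 5.8083 -0.029768007407068867 [ 8.16020671 -0.10187562 -6.5262411 ] 0.2101022389427877
False 6.2583 -0.04740179882884385 [13.23920413 -0.63353054 -9.90783141] 0.2098348685962825
[12.36866569  0.92314817 -8.07612713]
7.1083 -0.03582641956956173 [ 7.45091045  0.23213171 -4.62057879]
8.3167 [ 0.08888465  0.58178091 -0.15321694] 1.0012541211257655
8.9417
```

View pics/drawn.png

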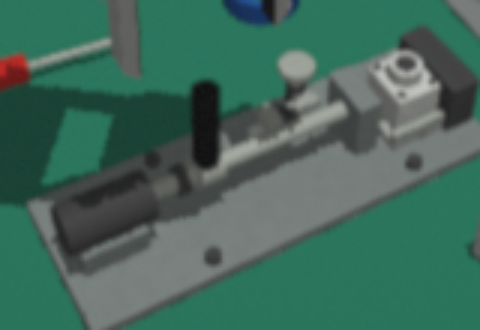

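The striker stays back with the gripper clear of it: the handle top is at crop (205,88), against about (252,70) when forward. Now the trip pad.

```bash
python3 - <<'E'
from h import *
from rig import env, solver, telemetry, imaging
S=telemetry.read_state
r=pickle.load(open("d1.pkl","rb"))
for k in (.030,.035,.040): print(k,proj(r,O-(.035+k)*U+[0,0,.125]))
env.grab(10)
pp=O+.03*U+.042*N; pp[0]-=.0008
env.line_to(pp+[0,0,.37],speed=.2); env.line_to(pp+[0,0,.199+.070],speed=.15,guard=15); s=S(); print(s["time"],s["ee_pos"],s["contact_force"],s["opening"])
hit=env.line_to(pp+[0,0,.199+.0545],speed=.03,guard=18); s=S(); print(hit,s["time"],s["ee_pos"],s["contact_force"])
env.wait(.2); s=S(); print(s["ee_pos"][2],s["contact_force"])
r=imaging.get_image("side")
env.line_to(pp+[0,0,.37],speed=.15); r2=imaging.get_image("side")
cv2.imwrite("pics/fired.png",np.vstack([cv2.resize(x["img"][240:340,230:390],None,fx=2.9,fy=2.9) for x in (r,r2)])); print(S()["time"])
E
```

```text
0.03 [301.06738909 257.75875149]
0.035 [298.85084358 258.652709  ]
0.04 [296.62254791 259.55140549]
11.8833 [ 0.58530699 -0.13460134  0.27006224] [0.49705968 1.12444041 0.709431  ] 0.00441389482595248
False 12.55 [ 0.58550137 -0.1343698   0.25413943] [1.73030605 0.9413477  3.35683711]
0.25401057831863827 [ 2.63134779 -0.22904996  3.27508287]
13.775
```

View pics/fired.png

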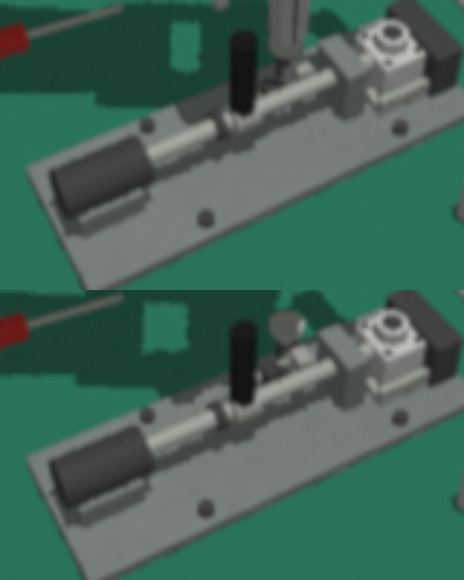

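The handle is forward again (top at (243,38) in the upper crop), so the marker fired. The pad has sprung back, the housing is still in its nest and the gripper is clear.

```bash
python3 -c "
from rig import env
env.wait(.3); print(env.hand_in())"
```

```text
the job is handed in; nothing more can be done
None
```

The loaded marker was drawn, held by its sear alone and fired by its trip pad; the housing is still in its nest, the empty marker was not touched, and the job was handed in at about 14 s on the robot's clock.

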